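# Uncover the saucepan and put the masher in it

## Task

Get the saucepan ready for mashing: first take the lid off and set it down gently, knob up, in the middle of the round cork trivet. Then pull the steel potato masher up out of its crock and set it gently in the saucepan, standing upright on its plate, and let go. Leave the saucepan, the crocks and everything else upright and where they are.

Things in the scene. Friction and masses are not known exactly. Their poses are not given: they have to be found in the camera images.
- saucepan: (All sizes in mm.) Loose aluminium saucepan, 0.9 kg, outer diameter 160, height 85, wall 3, inner floor 5 above its underside (inner radius 77). Black handle along its own +x, from 80 to 233 from the axis, at height 60 to 75. Origin: centre of the underside; z up. It starts covered by the lid.
- lid: Loose round aluminium lid, about 0.25 kg. Rim disc diameter 166 rests on the pan's rim; a plug below it (diameter 142, 5 deep) sits in the pan with 6 play: lifts straight off. Low dome to height 18, then an upright black knob, diameter 28, height 18 to 56. Origin: centre of the plug's underside, its lowest face, on which it stands; z up. On the pan it is 80 above the pan's origin.
- lid_knob (a point): Point on the axis of the lid's knob, 42 above the lid's origin (14 below the knob's top): where to grip. Axes as the lid.
- trivet: Fixed round cork trivet lying on the worktop, diameter 200, 8 thick. Origin: centre of its underside (its top is 8 higher). Empty at the start.
- masher: Loose steel potato masher, about 0.2 kg, 220 tall, head down in its crock: flat plate, diameter 72, 5 thick, at the bottom; two wires rise from it (26 either side of the axis along its x) and join at height 122 under a straight round handle, diameter 26, height 122 to 220. Stands by itself on its plate. Origin: centre of the plate's underside; z up along the handle.
- masher_grip (a point): Point on the axis of the masher's handle, 190 above the masher's origin (30 below its top): where to grip from above. Axes as the masher.
- masher_crock: Loose white ceramic crock in which the masher stands, 0.8 kg, outer diameter 100, height 105, wall 5, inner floor 6 above the underside. Origin: centre of the underside; z up. Its place is exchanged at random with the other crock's.
- pin_crock: Loose white ceramic crock, same size as the other, in which a rolling pin stands; leave alone. Origin: centre of the underside.
- rolling_pin: Loose plain wooden rolling pin, diameter 40, 200 tall, standing on end in the other crock; leave alone. Origin: centre of its lower end; z along it.
- mug: Loose white ceramic mug, radius 38, height 88; bystander. Origin: centre of the underside.
- pepper_mill: Loose dark wooden pepper mill, radius 26, height 155; bystander. Origin: centre of the underside.
- bowl: Loose small white bowl, radius 45, height 45; bystander. Origin: centre of the underside.
- salt_jar: Loose small glass jar with metal cap, radius 22, height 70; bystander. Origin: centre of the underside.
Mind the look-alikes: they are no part of the job. What is shaped like the lid but orange or purple is not meant.

How it is judged:
By the outcome, as a careful person would: the job done as asked, in the order asked, and still so for the second after the job is handed in, with the robot touching nothing.
It also fails if it takes over 64 s, if anything falls off the work surface, if the arm or the gripper's body presses on something with over 40 N, if the wrist force passes 120 N, or if a joint passes its speed limit or range.

## Robot

A 6-joint arm with a two-finger parallel gripper is mounted at the origin on the work surface. World frame = base frame: x ahead of the robot, y to its left, z up, the work surface at z = 0. Lengths are in mm, angles in rad, forces in N, time in s.
With the tool pointing down it reaches from about 350 to 875 mm from the base axis. Payload 4.2 kg.
Tool frame: the origin (TCP) lies at the very end of the fingers, on their centre line; the grasp point (between the pads) lies 19 mm behind it; z points along the fingers, y is the direction in which the jaws open and shut (so a half turn about z gives the same grasp; the last joint's range is limited). The gripper opens to 85 mm and grips with 20 to 120 N. Pads are 22 mm wide; open, the fingers measure 114 mm over their backs; the gripper's body (76 mm by 85 mm) begins 54 mm behind the grasp point. The pads swing forward as they close: fully open they stand 13 mm farther back than shut.
Start: joints at [1.448, 0.385, 0.008, 0, -1.194, -0.259], TCP at [232.837, 579.988, 231.312] pointing down, gripper open.
Joint ranges: [-3.14, 3.14], [-1.21, 2.06], [-1.07, 1.41], [-3.16, 2.05], [-2.99, -0.16], [-3.1, 3.1]. Speed limits (rad/s): [2.79, 2.79, 3.14, 3.14, 3.14, 3.14].

## Interface

Orientations are given as a unit quaternion [x, y, z, w].
In Python, from bench import arm gives the robot as it stands.
- The arm moves only by the tool apply_moves, never from a script. Its argument "rows" is a list of rows, each a list of 2 entries, a list of its own where there are three numbers: the shift along the tool's x, y, z in mm, then the turn, a rotation vector about the tool's x, y, z in degrees. In form: [[[dx, dy, dz], [ax, ay, az]], ...]. A call has 1 to 12 rows; each row is the pose to reach, as a shift and turn from the pose commanded when the call began, along the tool's axes at that moment; what a row does not reach only later rows make up. A row lasts 1/10 s, in which the tool goes at most 50 mm and 8.59 degrees, less where a joint would pass 70% of its speed; a pose out of reach is approached as far as the arm can. A call with a gripper value outside its range is refused whole. "claw" is the closure in counts, from 0 (fully open) to 255 (shut), set as the call begins (left out, the last holds). The fingers move at their own pace and stop on an object; the grip force is fixed at half the most. Time passes only in rows, so rows that repeat a pose let the fingers close. It gives the time, the measured TCP pose, the force and the opening at its end, in the units of the state.
- arm.read_state(): the state, without advancing time (a new reading comes with each control period).
- arm.get_image(name): name is "scene" or "top"; returns a dict with "color" (480x640x3 uint8, red, green, blue), "z_map" (480x640 float32, mm along the optical axis (not along the pixel's ray), 0 where there is no reading), "camera_matrix" (3x3 intrinsics, pixels), "R" (3x3) and "t" (3): a world point X has camera coordinates R X + t. Camera axes: x right, y down, z forward; pixel columns grow to the right and rows downward; lengths in mm; the calibration is good to about 2 mm. A picture is of the moment at which its call begins.
- arm.job_done(): hands the job in, once; it reports no verdict.
The state is a dict: "clock": time; "joints": joint angles; "joint_vel": joint speeds; "joint_efforts": joint torques, N m; "position": TCP position; "ee_rot": TCP orientation; "contact_force": force on the tool from outside, world axes, zero at the start; "wrist_torque": the same for the moment, N m; "gripper_width": finger opening in mm.
Only numpy, scipy, OpenCV 4.12 (cv2) and the standard library are available. Lean on these libraries where they do the work, as an engineer would, in place of code of your own. Each camera call takes 0.05 s, during which the arm holds its last target. There are 200 camera calls.

## Working session

There is one attempt and no reset: what is moved stays moved. The work goes in short steps, Python scripts to look and compute and a tool call to move; the robot and the scene stay as the last step left them, time stands still between calls to the robot, and variables do not carry over. Pictures are saved under pics/ and viewed, about 8 in all and at most 12, crops included, and the job is handed in when it is done.

Besides the shell and the picture viewer there is one more tool, called after "Call:" as name(argument=value, ...), one argument or row to a line, values as JSON. apply_moves: Moves the arm, as the interface text tells. Its arguments: {"type":"object","properties":{"rows":{"type":"array"},"claw":{"type":"number"}},"required":["rows"]}

```bash
mkdir -p pics; cat > h.py <<'E'
import numpy as np,cv2
from bench import arm
def grab(n,fn=None):
    d=arm.get_image(n)
    if fn: cv2.imwrite('pics/'+fn,cv2.cvtColor(d['color'],cv2.COLOR_RGB2BGR))
    return d
def cloud(d):
    z=d['z_map'];K=d['camera_matrix'];v,u=np.mgrid[:480,:640]
    c=np.stack([(u-K[0,2])/K[0,0]*z,(v-K[1,2])/K[1,1]*z,z],-1)
    P=(c-d['t'])@d['R']; P[z==0]=np.nan
    return P
def ray(d,u,v,h):
    K=d['camera_matrix'];r=d['R'].T@np.array([(u-K[0,2])/K[0,0],(v-K[1,2])/K[1,1],1]);o=-d['R'].T@d['t']
    return o+r*(h-o[2])/r[2]
E
python3 - <<'E'
from h import *
a=grab('top','top0.png');b=grab('scene','scene0.png')
for d in(a,b): print(-d['R'].T@d['t'],d['R'][2],d['camera_matrix'][0])
s=arm.read_state();print(s)
E
```

```text
[ 281.17898271  -11.86270882 1304.03326341] [ 1.71137978e-01 -3.84505674e-04 -9.85246997e-01] [537.86703479   0.         319.39582543]
[ 981.60541575  810.58501137 1052.05658557] [-0.3756373  -0.63263677 -0.67724984] [563.05694011   0.         318.51623405]
{'clock': 0.1, 'joints': array([ 1.44759892e+00,  3.85494326e-01,  6.80722899e-03, -4.39574841e-04,
       -1.19398952e+00, -2.58623801e-01]), 'joint_vel': array([ 1.03770133e-03, -1.75273077e-03,  4.00894423e-03,  9.62150630e-04,
        1.82645124e-05, -1.95323596e-04]), 'joint_efforts': array([-5.26113126e-04, -3.93319201e+01,  1.88929707e+01,  4.19798300e+00,
       -2.58520136e-03, -6.55867201e-07]), 'position': array([232.65954048, 579.54411185, 230.33894046]), 'ee_rot': array([ 9.81816012e-01, -1.89832538e-01, -1.40212351e-04,  9.51811083e-04]), 'contact_force': array([ 0.33369366, -0.1704508 , -0.32225646]), 'wrist_torque': array([-0.04860282, -0.00282714, -0.01628126]), 'gripper_width': 85.60890524833938}
```

View pics/top0.png

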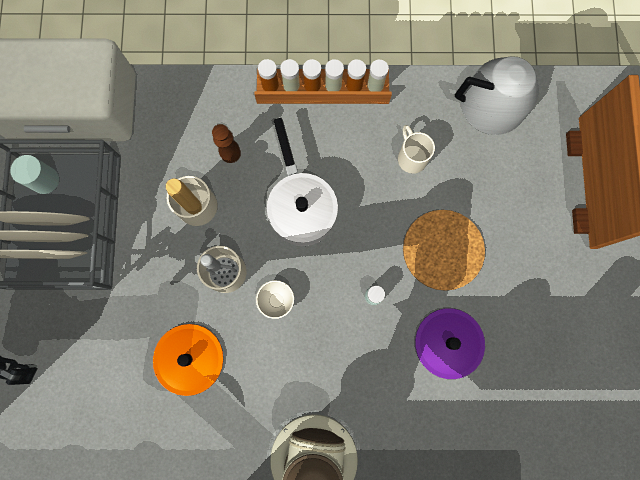

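View pics/scene0.png

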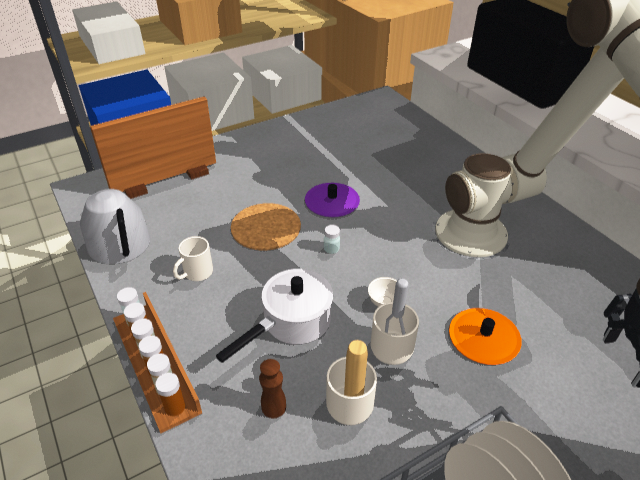

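Top view: lid knob at (302,205), trivet (444,250), masher handle top about (207,260) in the crock at (219,268), rolling pin (180,190). The scene view agrees: masher at (400,300), right of the pan.

```bash
cat > m.py <<'E'
from h import *
def circ(P,m,R=None):
    p=P[m][:,:2]; A=np.c_[p,np.ones(len(p))]
    return p
def reg(d,n,x0,x1,y0,y1,z0,z1):
    P=cloud(d);
    with np.errstate(invalid='ignore'):
        m=(P[...,0]>x0)&(P[...,0]<x1)&(P[...,1]>y0)&(P[...,1]<y1)&(P[...,2]>z0)&(P[...,2]<z1)
    p=P[m]
    if len(p)<3: print(n,'few');return
    (c,r)=cv2.minEnclosingCircle(p[:,:2].astype(np.float32))
    print(n,len(p),'mec',np.round(c,1),round(r,1),'med',np.round(np.median(p,0),1),'zmax',p[:,2].max().round(1))
    return p
E
python3 - <<'E'
from m import *
a=grab('top');b=grab('scene')
L=ray(a,302,205,136);T=ray(a,444,250,8);C=ray(a,219,268,105);H=ray(a,207,260,220)
print(L,T,C,H)
hsv=cv2.cvtColor(a['color'],cv2.COLOR_RGB2HSV)
# trivet by colour
for d,n in((a,'top'),(b,'scene')):
    reg(d,n+' lid rim',L[0]-100,L[0]+90,L[1]-90,L[1]+90,84,93)
    reg(d,n+' knob',L[0]-25,L[0]+25,L[1]-25,L[1]+25,110,150)
    reg(d,n+' crock rim',C[0]-58,C[0]+58,C[1]-58,C[1]+58,100,109)
    for z in(130,155,180,205): reg(d,n+' handle%d'%z,C[0]-60,C[0]+60,C[1]-60,C[1]+60,z,z+20)
    h=cv2.cvtColor(d['color'],cv2.COLOR_RGB2HSV)
    P=cloud(d); k=cv2.inRange(h,(8,90,60),(22,255,255))
    k[~((abs(P[...,0]-T[0])<120)&(abs(P[...,1]-T[1])<120)&(abs(P[...,2]-8)<10))]=0
    c=max(cv2.findContours(k,0,2)[0],key=cv2.contourArea)[:,0]
    q=np.array([ray(d,u,v,8)[:2] for u,v in c],np.float32)
    print(n,'trivet',cv2.minEnclosingCircle(q),cv2.fitEllipse(q))
    # black knob top
    for nm,pt,hz in(('knobray',L,None),):
        pass
    kb=(h[...,2]<60)
# lid circle via contour in top
w=((hsv[...,2]>150)&(hsv[...,1]<40)).astype(np.uint8)
E
```

```text
[568.90672607  26.68686732 136.        ] [ 488.47778717 -316.47001868    8.        ] [430.84825404 212.80538981 105.        ] [432.81298969 216.21955217 220.        ]
top lid rim 2010 mec [576.1  28.4] 83.2 med [570.6  27.7  90. ] zmax 93.0
top knob 143 mec [575.9  28.2] 14.3 med [573.   28.9 135.1] zmax 141.9
top crock rim 294 mec [432.7 213.7] 50.1 med [432.9 213.7 104.5] zmax 109.0
top handle130 23 mec [431.6 215.8] 12.4 med [428.1 207.5 140.1] zmax 148.2
top handle155 27 mec [432.2 215.6] 12.6 med [426.8 207.9 167.7] zmax 175.0
top handle180 27 mec [431.2 214.1] 11.7 med [427.2 207.8 193.4] zmax 199.8
top handle205 84 mec [433.2 217.2] 12.8 med [430.6 213.5 222.1] zmax 225.0
top trivet ((491.028564453125, -315.66119384765625), 100.50605773925781) ((490.63262939453125, -315.55242919921875), (196.50247192382812, 198.3172149658203), 21.786739349365234)
scene lid rim 1497 mec [574.3  28.2] 84.8 med [585.9  47.1  90. ] zmax 93.0
scene knob 174 mec [574.6  30.3] 15.5 med [578.4  35.8 133.8] zmax 140.4
scene crock rim 336 mec [433.1 215.6] 52.0 med [438.  227.2 104.9] zmax 109.0
scene handle130 69 mec [435.5 220.5] 12.7 med [441.  227.7 140.1] zmax 149.9
scene handle155 84 mec [435.3 219.9] 13.1 med [441.8 227.1 165.3] zmax 174.8
scene handle180 83 mec [435.3 220.2] 12.7 med [441.2 227.  189.1] zmax 199.8
scene handle205 107 mec [434.6 219.5] 13.6 med [440.2 225.8 217.1] zmax 225.0
scene trivet ((490.8620910644531, -313.7765197753906), 103.1224365234375) ((490.43255615234375, -313.8368835449219), (197.04580688476562, 202.39077758789062), 154.42587280273438)
```

Call:
apply_moves(
  rows=[
    [[0, 0, -25], [0, 0, -7]],
    [[0, 0, -50], [0, 0, -14]],
    [[0, 0, -75], [0, 0, -21.9]],
    [[0, 0, -75], [0, 0, -21.9]],
    [[0, 0, -75], [0, 0, -21.9]],
  ],
  claw=0,
)

```text
clock: 0.7
position: [232.6, 579.9, 306.4]
ee_rot: [1.0, -0.0, -0.0, -0.0]
contact_force: [-0.2, 0.3, -0.8]
gripper_width: 85.2
```

```bash
cat >> h.py <<'E'
from scipy.spatial.transform import Rotation as Ro
def go(*T):
    s=arm.read_state();R=Ro.from_quat(s['ee_rot']);p=s['position']
    print('t',s['clock'],'pos',p.round(1),'w',round(s['gripper_width'],1),'F',s['contact_force'].round(1))
    print('axes',R.as_matrix().round(3).tolist(),'j',s['joints'].round(2))
    for t in T: print(t,'->',R.inv().apply(np.array(t)-p).round(1))
    G=Ro.from_matrix(np.diag([1.,-1,-1])); print('turn',(R.inv()*G).as_rotvec(degrees=True).round(2))
E
python3 -c "
from h import *
go((575,29,300),(575,29,103))"
```

```text
t 0.7 pos [232.6 579.9 306.4] w 85.2 F [-0.2  0.3 -0.8]
axes [[1.0, -0.001, -0.001], [-0.001, -1.0, 0.001], [-0.001, -0.001, -1.0]] j [ 1.45  0.35  0.14 -0.   -1.36  0.12]
(575, 29, 300) -> [342.8 550.7   5.8]
(575, 29, 103) -> [342.9 550.8 202.8]
turn [-0.03  0.03 -0.04]
```

Call:
apply_moves(
  rows=[
    [[12, 19, 0], [0, 0, 0]],
    [[34, 55, 0], [0, 0, 0]],
    [[58, 93, 0], [0, 0, 0]],
    [[82, 132, 0], [0, 0, 0]],
    [[106, 170, 0], [0, 0, 0]],
    [[130, 209, 0], [0, 0, 0]],
    [[154, 247, 0], [0, 0, 0]],
    [[178, 286, 0], [0, 0, 0]],
    [[202, 325, 5], [0, 0, 0]],
    [[226, 363, 5], [0, 0, 0]],
    [[250, 402, 5], [0, 0, 0]],
    [[274, 440, 5], [0, 0, 0]],
  ],
)

```text
clock: 1.9
position: [506.9, 138.1, 299.8]
ee_rot: [1.0, -0.0, -0.001, 0.001]
contact_force: [1.3, 0.9, 1.2]
gripper_width: 85.9
```

Call:
apply_moves(
  rows=[
    [[24, 39, 0], [0, 0, 0]],
    [[48, 77, 5], [0, 0, 0]],
    [[62, 100, 30], [0, 0, 0]],
    [[68, 110, 60], [0, 0, 0]],
    [[68.5, 111, 90], [0, 0, 0]],
    [[68.5, 111, 110], [0, 0, 0]],
    [[68.5, 111, 120], [0, 0, 0]],
    [[68.5, 111, 120], [0, 0, 0]],
  ],
)

```text
clock: 2.7
position: [574.3, 28.8, 179.0]
ee_rot: [1.0, -0.0, -0.002, 0.001]
contact_force: [0.3, 0.4, 0.4]
gripper_width: 85.4
```

```bash
python3 -c "
from m import *
go((575,29,103))
d=grab('scene','s1.png');reg(d,'knob',550,600,5,55,112,139)
import cv2
im=cv2.imread('pics/s1.png')[180:400,180:480];cv2.imwrite('pics/s1c.png',cv2.resize(im,None,fx=2.5,fy=2.5))"
```

```text
t 2.7 pos [574.3  28.8 179. ] w 85.4 F [0.3 0.4 0.4]
axes [[1.0, -0.0, -0.005], [-0.0, -1.0, -0.001], [-0.005, 0.001, -1.0]] j [ 0.33  0.35 -0.19 -0.   -1.04  1.24]
(575, 29, 103) -> [ 1.1 -0.2 76. ]
turn [ 0.07  0.27 -0.01]
knob 158 mec [574.   30.1] 15.8 med [577.7  35.7 133.4] zmax 138.9
```

View pics/s1c.png

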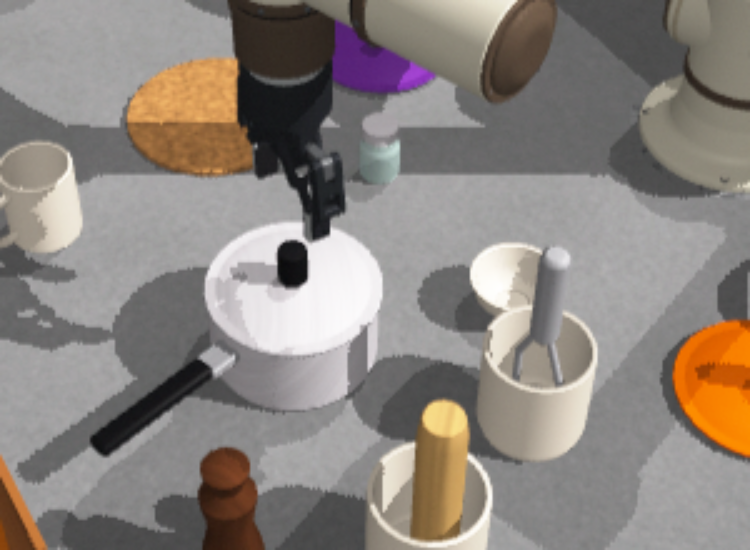

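The crop shows the open fingers above the knob (crop 292,263), with nothing in the way. I'll go down.

Call:
apply_moves(
  rows=[
    [[0.5, 0, 15], [0, 0, 0]],
    [[0.5, 0, 35], [0, 0, 0]],
    [[0.5, 0, 52], [0, 0, 0]],
    [[0.5, 0, 64], [0, 0, 0]],
    [[0.5, 0, 71], [0, 0, 0]],
    [[0.5, 0, 75], [0, 0, 0]],
    [[0.5, 0, 75], [0, 0, 0]],
    [[0.5, 0, 75], [0, 0, 0]],
  ],
)

```text
clock: 3.55
position: [576.6, 29.3, 107.0]
ee_rot: [1.0, 0.0, 0.001, -0.0]
contact_force: [0.7, 0.0, 0.4]
gripper_width: 85.5
```

Call:
apply_moves(
  rows=[
    [[0, 0, 0], [0, 0, 0]],
    [[0, 0, 0], [0, 0, 0]],
    [[0, 0, 0], [0, 0, 0]],
    [[0, 0, 0], [0, 0, 0]],
    [[0, 0, 0], [0, 0, 0]],
    [[0, 0, 0], [0, 0, 0]],
    [[0, 0, 0], [0, 0, 0]],
    [[0, 0, 0], [0, 0, 0]],
    [[0, 0, 0], [0, 0, 0]],
    [[0, 0, 0], [0, 0, 0]],
  ],
  claw=255,
)

```text
clock: 4.55
position: [576.3, 29.1, 106.8]
ee_rot: [1.0, 0.0, 0.0, 0.0]
contact_force: [-1.2, 0.3, 5.5]
gripper_width: 26.2
```

Call:
apply_moves(
  rows=[
    [[0, 0, -2], [0, 0, 0]],
    [[0, 0, -6], [0, 0, 0]],
    [[0, 0, -12], [0, 0, 0]],
    [[0, 0, -22], [0, 0, 0]],
    [[0, 0, -37], [0, 0, 0]],
    [[0, 0, -55], [0, 0, 0]],
    [[0, 0, -75], [0, 0, 0]],
    [[0, 0, -90], [0, 0, 0]],
    [[0, 0, -100], [0, 0, 0]],
    [[0, 0, -100], [0, 0, 0]],
    [[0, 0, -100], [0, 0, 0]],
  ],
)

```text
clock: 5.65
position: [575.6, 29.2, 205.9]
ee_rot: [1.0, 0.0, -0.0, -0.0]
contact_force: [-1.0, -0.2, -1.5]
gripper_width: 26.4
```

```bash
python3 -c "
from m import *
go((491,-315,207),(491,-315,34.8))
d=grab('scene','s2.png')
p=reg(d,'lidrim',470,680,-80,130,184,192);reg(d,'panrim',470,680,-80,130,75,89)
import cv2
im=cv2.imread('pics/s2.png')[130:400,180:480];cv2.imwrite('pics/s2c.png',cv2.resize(im,None,fx=2,fy=2))"
```

```text
t 5.65 pos [575.6  29.2 205.9] w 26.4 F [-1.  -0.2 -1.5]
axes [[1.0, 0.0, -0.001], [0.0, -1.0, 0.0], [-0.001, -0.0, -1.0]] j [ 0.33  0.32 -0.15 -0.   -1.1   1.24]
(491, -315, 207) -> [-84.7 344.1  -1.1]
(491, -315, 34.8) -> [-84.5 344.2 171.1]
turn [-0.02  0.05  0.01]
lidrim 1370 mec [574.2  30.3] 84.4 med [598.2  58.9 189.3] zmax 192.0
panrim 362 mec [587.1  46. ] 91.7 med [615.   82.7  82.7] zmax 89.0
```

View pics/s2c.png

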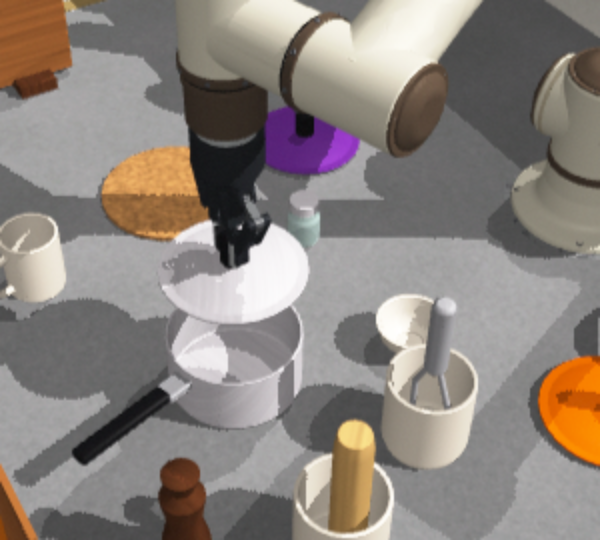

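The lid (235,270 in the crop) hangs level above the open pan. Next it goes to the trivet.

Call:
apply_moves(
  rows=[
    [[-3, 12, 0], [0, 0, 0]],
    [[-10, 40, 0], [0, 0, 0]],
    [[-18, 73, 0], [0, 0, 0]],
    [[-27, 108, 0], [0, 0, 0]],
    [[-36, 145, 0], [0, 0, 0]],
    [[-45, 182, 0], [0, 0, 0]],
    [[-54, 219, 0], [0, 0, 0]],
    [[-63, 255, 0], [0, 0, 0]],
    [[-71, 288, 0], [0, 0, 0]],
    [[-78, 317, 0], [0, 0, 0]],
    [[-82, 335, 0], [0, 0, 0]],
    [[-84.5, 344, 0], [0, 0, 0]],
  ],
)

```text
clock: 6.9
position: [490.3, -316.7, 205.3]
ee_rot: [1.0, -0.001, -0.001, -0.0]
contact_force: [0.0, 1.0, -2.0]
gripper_width: 26.0
```

Call:
apply_moves(
  rows=[
    [[0, 0, 8], [0, 0, 0]],
    [[0, 0, 28], [0, 0, 0]],
    [[0, 0, 55], [0, 0, 0]],
    [[0, 0, 85], [0, 0, 0]],
    [[0, 0, 112], [0, 0, 0]],
    [[0, 0, 133], [0, 0, 0]],
    [[0, 0, 147], [0, 0, 0]],
    [[0, 0, 155], [0, 0, 0]],
    [[0, 0, 159], [0, 0, 0]],
    [[0, 0, 159], [0, 0, 0]],
    [[0, 0, 159], [0, 0, 0]],
  ],
)

```text
clock: 8.0
position: [492.3, -314.9, 48.1]
ee_rot: [1.0, 0.0, 0.001, 0.0]
contact_force: [-0.0, 0.2, -2.3]
gripper_width: 26.1
```

```bash
python3 -c "
from m import *
go((491,-315,34.8))
for n in('scene','top'):
  d=grab(n);reg(d,n+' lid',380,600,-420,-200,23,40)"
```

```text
t 8.0 pos [ 492.3 -314.9   48.1] w 26.1 F [-0.   0.2 -2.3]
axes [[1.0, 0.001, 0.001], [0.001, -1.0, -0.001], [0.001, 0.001, -1.0]] j [-0.29  0.51 -0.31  0.   -0.75  1.86]
(491, -315, 34.8) -> [-1.4  0.1 13.3]
turn [ 0.03 -0.08  0.05]
scene lid 1434 mec [ 493.2 -313.6] 85.6 med [ 505.7 -294.7   33.6] zmax 40.0
top lid 1705 mec [ 489.1 -315.6] 81.0 med [ 457.5 -305.7   33.8] zmax 40.0
```

Call:
apply_moves(
  rows=[
    [[-0.7, 0, 3], [0, 0, 0]],
    [[-0.7, 0, 6], [0, 0, 0]],
    [[-0.7, 0, 8], [0, 0, 0]],
    [[-0.7, 0, 9], [0, 0, 0]],
    [[-0.7, 0, 10], [0, 0, 0]],
    [[-0.7, 0, 10.5], [0, 0, 0]],
    [[-0.7, 0, 11], [0, 0, 0]],
    [[-0.7, 0, 11], [0, 0, 0]],
  ],
)

```text
clock: 8.9
position: [491.0, -314.9, 36.3]
ee_rot: [1.0, 0.0, -0.0, 0.0]
contact_force: [-0.8, 0.5, -2.6]
gripper_width: 26.3
```

Call:
apply_moves(
  rows=[
    [[0, 0, 0.5], [0, 0, 0]],
    [[0, 0, 1], [0, 0, 0]],
    [[0, 0, 1.5], [0, 0, 0]],
    [[0, 0, 1.5], [0, 0, 0]],
  ],
)

```text
clock: 9.3
position: [491.0, -314.9, 34.9]
ee_rot: [1.0, 0.0, -0.0, -0.0]
contact_force: [0.0, 0.6, -1.5]
gripper_width: 26.1
```

Call:
apply_moves(
  rows=[
    [[0, 0, 0.4], [0, 0, 0]],
    [[0, 0, 0.8], [0, 0, 0]],
    [[0, 0, 0.8], [0, 0, 0]],
  ],
)

```text
clock: 9.6
position: [491.1, -314.9, 34.8]
ee_rot: [1.0, 0.0, 0.0, 0.0]
contact_force: [-2.9, 2.2, 5.7]
gripper_width: 25.9
```

Contact is made (+5.7 N). I'll release and rise.

Call:
apply_moves(
  rows=[
    [[0, 0, 0], [0, 0, 0]],
    [[0, 0, 0], [0, 0, 0]],
    [[0, 0, 0], [0, 0, 0]],
    [[0, 0, 0], [0, 0, 0]],
    [[0, 0, 0], [0, 0, 0]],
    [[0, 0, 0], [0, 0, 0]],
    [[0, 0, 0], [0, 0, 0]],
    [[0, 0, 0], [0, 0, 0]],
    [[0, 0, 0], [0, 0, 0]],
  ],
  claw=0,
)

```text
clock: 10.5
position: [491.0, -314.9, 34.0]
ee_rot: [1.0, 0.0, 0.0, 0.0]
contact_force: [-0.3, -0.9, -0.3]
gripper_width: 85.4
```

Call:
apply_moves(
  rows=[
    [[0, 0, -5], [0, 0, 0]],
    [[0, 0, -15], [0, 0, 0]],
    [[0, 0, -35], [0, 0, 0]],
    [[0, 0, -65], [0, 0, 0]],
    [[0, 0, -105], [0, 0, 0]],
    [[0, 0, -145], [0, 0, 0]],
    [[0, 0, -185], [0, 0, 0]],
    [[0, 0, -225], [0, 0, 0]],
    [[0, 0, -255], [0, 0, 0]],
    [[0, 0, -265], [0, 0, 0]],
    [[0, 0, -265], [0, 0, 0]],
  ],
)

```text
clock: 11.6
position: [491.4, -315.0, 301.2]
ee_rot: [1.0, 0.0, 0.002, 0.001]
contact_force: [-0.7, 0.9, -0.3]
gripper_width: 85.3
```

```bash
python3 -c "
from m import *
go((434.5,218,300),(434.5,218,177))
for n in('scene','top'):
  d=grab(n,n+'3.png');reg(d,n+' lid',380,600,-420,-200,15,24);reg(d,n+' knob',450,530,-355,-275,45,75)
  reg(d,n+' pan',480,680,-90,150,79,90); reg(d,n+' handle',380,480,165,265,190,235)
  P=cloud(d); q=P[(abs(P[...,0]-575)<90)&(abs(P[...,1]-29)<90)&(P[...,2]>78)&(P[...,2]<92)];q=q[np.hypot(q[:,0]-575,q[:,1]-29)<90];print('pan',cv2.minEnclosingCircle(q[:,:2].astype(np.float32)))"
```

```text
t 11.6 pos [ 491.4 -315.   301.2] w 85.3 F [-0.7  0.9 -0.3]
axes [[1.0, 0.0, 0.004], [0.0, -1.0, -0.001], [0.004, 0.001, -1.0]] j [-0.29  0.27  0.02 -0.   -1.31  1.86]
(434.5, 218, 300) -> [-5.66e+01 -5.33e+02  3.00e-01]
(434.5, 218, 177) -> [ -57.2 -533.2  123.3]
turn [ 0.07 -0.24  0.03]
scene lid 1181 mec [ 491.1 -302.3] 94.9 med [ 501.1 -296.6   19.7] zmax 24.0
scene knob 99 mec [ 489.3 -314.3] 18.3 med [ 492.9 -306.7   62.2] zmax 69.1
scene pan 444 mec [576.6  30.1] 81.7 med [581.2  33.2  83.7] zmax 89.7
scene handle 222 mec [434.7 221.1] 13.7 med [439.1 224.7 216.9] zmax 229.3
pan ((576.5960693359375, 30.13875961303711), 81.6986312866211)
top lid 1337 mec [ 485.9 -326.2] 85.4 med [ 472.7 -346.4   20.2] zmax 24.0
top knob 129 mec [ 491.2 -314.5] 14.1 med [ 490.1 -312.8   62.7] zmax 68.7
top pan 321 mec [577.6  28.7] 80.4 med [587.3  33.7  84.3] zmax 89.7
top handle 161 mec [433.3 217.2] 12.8 med [431.7 214.7 223.3] zmax 230.8
pan ((577.6302490234375, 28.666101455688477), 80.42716979980469)
```

View pics/top3.png

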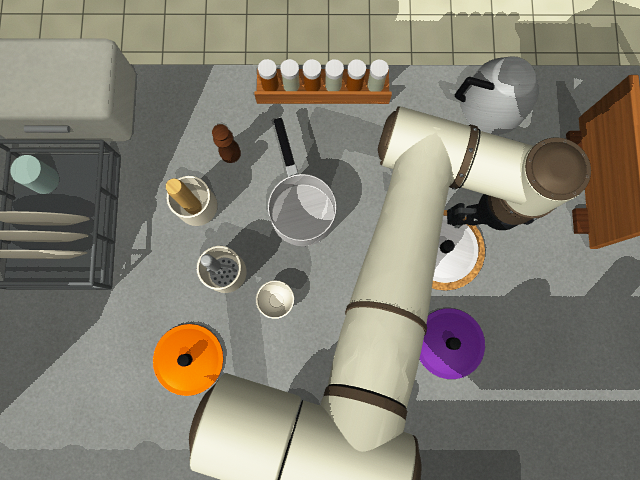

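The lid sits on the trivet (knob at 447,247); the pan, now open, is at (302,208), unmoved. Now the masher.

Call:
apply_moves(
  rows=[
    [[0, -15, 0], [0, 0, 0]],
    [[0, -45, 0], [0, 0, 0]],
    [[0, -85, 0], [0, 0, 0]],
    [[-2, -130, 0], [0, 0, 0]],
    [[-5, -175, 0], [0, 0, 0]],
    [[-10, -220, 0], [0, 0, 0]],
    [[-15, -265, 0], [0, 0, 0]],
    [[-20, -310, 0], [0, 0, 0]],
    [[-28, -355, 0], [0, 0, 0]],
    [[-36, -400, 0], [0, 0, 0]],
    [[-44, -440, 0], [0, 0, 0]],
    [[-50, -475, 0], [0, 0, 0]],
  ],
)

```text
clock: 12.9
position: [438.9, 162.0, 297.6]
ee_rot: [1.0, 0.001, -0.001, 0.001]
contact_force: [1.8, 0.1, 0.1]
gripper_width: 85.0
```

Call:
apply_moves(
  rows=[
    [[-3, -25, 0], [0, 0, 0]],
    [[-6, -45, 0], [0, 0, 0]],
    [[-7, -55, 0], [0, 0, 0]],
    [[-7, -58, 5], [0, 0, 0]],
    [[-7, -58, 20], [0, 0, 0]],
    [[-7, -58, 35], [0, 0, 0]],
    [[-7, -58, 45], [0, 0, 0]],
    [[-7, -58, 50], [0, 0, 0]],
    [[-7, -58, 50], [0, 0, 0]],
    [[-7, -58, 50], [0, 0, 0]],
  ],
)

```text
clock: 13.9
position: [434.1, 218.0, 249.5]
ee_rot: [1.0, 0.0, 0.0, -0.0]
contact_force: [0.2, -0.5, -0.1]
gripper_width: 85.4
```

```bash
python3 -c "
from m import *
go((434,218,177))
d=grab('scene','s4.png');reg(d,'handle',380,480,165,265,190,232)
im=cv2.imread('pics/s4.png')[180:420,240:540];cv2.imwrite('pics/s4c.png',cv2.resize(im,None,fx=2,fy=2))"
```

```text
t 13.9 pos [434.1 218.  249.5] w 85.4 F [ 0.2 -0.5 -0.1]
axes [[1.0, 0.0, 0.001], [0.0, -1.0, 0.0], [0.001, -0.0, -1.0]] j [ 0.8   0.13 -0.29  0.   -1.15  0.77]
(434, 218, 177) -> [-0.2  0.  72.5]
turn [-0.02 -0.05  0.01]
handle 220 mec [434.4 219.8] 13.6 med [438.7 224.3 216.7] zmax 229.9
```

View pics/s4c.png

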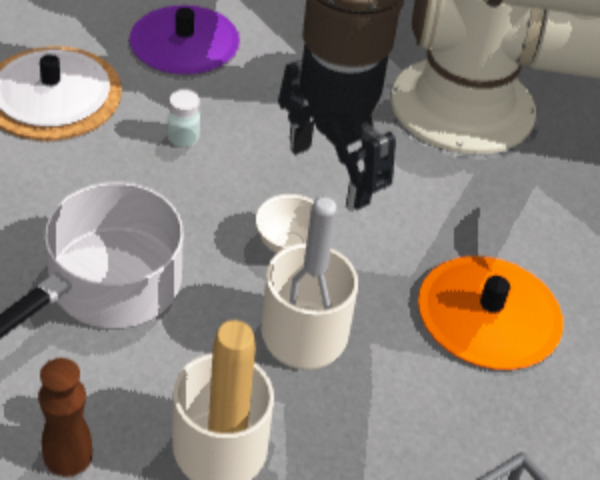

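The gripper stands over the handle (crop 323,210) and the lid sits on the trivet at upper left. I'll descend and grip.

Call:
apply_moves(
  rows=[
    [[0, 0, 10], [0, 0, 0]],
    [[0, 0, 28], [0, 0, 0]],
    [[0, 0, 46], [0, 0, 0]],
    [[0, 0, 60], [0, 0, 0]],
    [[0, 0, 69], [0, 0, 0]],
    [[0, 0, 72], [0, 0, 0]],
    [[0, 0, 72], [0, 0, 0]],
    [[0, 0, 72], [0, 0, 0]],
  ],
)

```text
clock: 14.75
position: [434.2, 218.4, 177.6]
ee_rot: [1.0, 0.0, 0.001, -0.0]
contact_force: [-0.5, -0.7, 0.3]
gripper_width: 85.3
```

Call:
apply_moves(
  rows=[
    [[0, 0, 0], [0, 0, 0]],
    [[0, 0, 0], [0, 0, 0]],
    [[0, 0, 0], [0, 0, 0]],
    [[0, 0, 0], [0, 0, 0]],
    [[0, 0, 0], [0, 0, 0]],
    [[0, 0, 0], [0, 0, 0]],
    [[0, 0, 0], [0, 0, 0]],
    [[0, 0, 0], [0, 0, 0]],
    [[0, 0, 0], [0, 0, 0]],
    [[0, 0, 0], [0, 0, 0]],
  ],
  claw=255,
)

```text
clock: 15.75
position: [434.1, 218.2, 177.4]
ee_rot: [1.0, 0.0, 0.0, -0.0]
contact_force: [0.3, -0.3, 3.6]
gripper_width: 24.7
```

Call:
apply_moves(
  rows=[
    [[0, 0, -3], [0, 0, 0]],
    [[0, 0, -9], [0, 0, 0]],
    [[0, 0, -18], [0, 0, 0]],
    [[0, 0, -30], [0, 0, 0]],
    [[0, 0, -45], [0, 0, 0]],
    [[0, 0, -62], [0, 0, 0]],
    [[0, 0, -80], [0, 0, 0]],
    [[0, 0, -97], [0, 0, 0]],
    [[0, 0, -112], [0, 0, 0]],
    [[0, 0, -123], [0, 0, 0]],
    [[0, 0, -130], [0, 0, 0]],
    [[0, 0, -130], [0, 0, 0]],
  ],
)

```text
clock: 16.95
position: [434.0, 218.3, 307.9]
ee_rot: [1.0, 0.0, 0.001, -0.001]
contact_force: [-0.7, 0.5, -2.2]
gripper_width: 25.0
```

```bash
python3 -c "
from m import *
go((576.5,29.3,308),(576.5,29.3,176))
d=grab('scene','s5.png');reg(d,'plate',380,500,160,280,118,138);reg(d,'hl',400,470,180,250,250,270);reg(d,'crock',380,490,155,275,95,110)
im=cv2.imread('pics/s5.png')[130:420,240:540];cv2.imwrite('pics/s5c.png',cv2.resize(im,None,fx=2,fy=2))"
```

```text
t 16.95 pos [434.  218.3 307.9] w 25.0 F [-0.7  0.5 -2.2]
axes [[1.0, 0.0, 0.001], [0.0, -1.0, 0.001], [0.001, -0.001, -1.0]] j [ 0.8   0.09 -0.19  0.   -1.29  0.77]
(576.5, 29.3, 308) -> [142.4 189.   -0.2]
(576.5, 29.3, 176) -> [142.3 189.2 131.8]
turn [-0.07 -0.07  0.03]
plate 6 mec [442.6 222.8] 28.4 med [451.7 232.7 137.5] zmax 138.0
hl 64 mec [436.1 221.9] 12.4 med [439.7 228.1 264.5] zmax 269.8
crock 318 mec [433.3 215.4] 50.6 med [456.1 239.1 103.6] zmax 109.7
```

View pics/s5c.png

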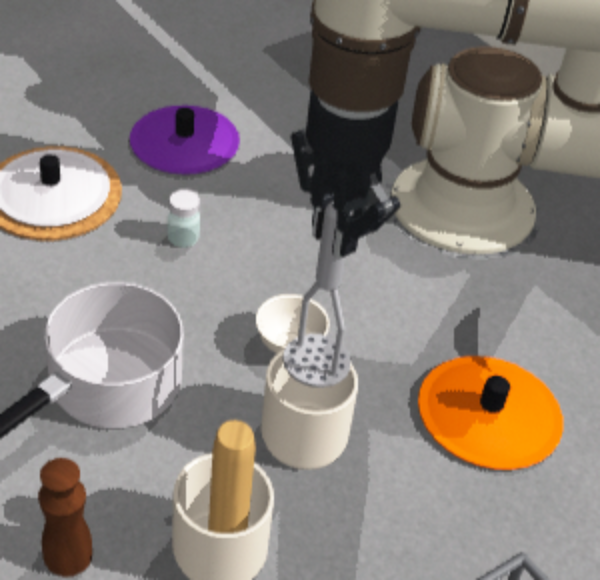

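The masher is out, plate (crop 318,359) clear above the crock, still upright. Over to the pan, keeping its height.

Call:
apply_moves(
  rows=[
    [[5, 7, 0], [0, 0, 0]],
    [[16, 21, 0], [0, 0, 0]],
    [[32, 43, 0], [0, 0, 0]],
    [[52, 69, 0], [0, 0, 0]],
    [[72, 96, 0], [0, 0, 0]],
    [[92, 122, 0], [0, 0, 0]],
    [[111, 147, 0], [0, 0, 0]],
    [[126, 167, 0], [0, 0, 0]],
    [[136, 181, 0], [0, 0, 0]],
    [[141, 187, 0], [0, 0, 0]],
    [[142.5, 189, 0], [0, 0, 0]],
    [[142.5, 189, 0], [0, 0, 0]],
  ],
)

```text
clock: 18.2
position: [576.1, 29.1, 306.5]
ee_rot: [1.0, 0.0, -0.001, 0.0]
contact_force: [0.8, -0.1, -2.5]
gripper_width: 24.6
```

Call:
apply_moves(
  rows=[
    [[0, 0, 5], [0, 0, 0]],
    [[0, 0, 18], [0, 0, 0]],
    [[0, 0, 35], [0, 0, 0]],
    [[0, 0, 55], [0, 0, 0]],
    [[0, 0, 75], [0, 0, 0]],
    [[0, 0, 93], [0, 0, 0]],
    [[0, 0, 107], [0, 0, 0]],
    [[0, 0, 115], [0, 0, 0]],
    [[0, 0, 120], [0, 0, 0]],
    [[0, 0, 120], [0, 0, 0]],
    [[0, 0, 120], [0, 0, 0]],
  ],
)

```text
clock: 19.3
position: [576.7, 29.3, 187.6]
ee_rot: [1.0, 0.0, 0.001, -0.0]
contact_force: [-0.5, -0.6, -1.2]
gripper_width: 24.3
```

```bash
python3 -c "
from m import *
go((576.5,29.3,176))
d=grab('scene','s6.png')
for z in (142,155,165): reg(d,'h%d'%z,530,620,-20,80,z,z+8)
im=cv2.imread('pics/s6.png')[150:400,200:460];cv2.imwrite('pics/s6c.png',cv2.resize(im,None,fx=2.3,fy=2.3))"
```

```text
t 19.3 pos [576.7  29.3 187.6] w 24.3 F [-0.5 -0.6 -1.2]
axes [[1.0, 0.001, 0.001], [0.001, -1.0, 0.0], [0.001, -0.0, -1.0]] j [ 0.33  0.34 -0.18  0.   -1.05  1.24]
(576.5, 29.3, 176) -> [-0.3  0.  11.6]
turn [-0.01 -0.07  0.05]
h142 23 mec [577.2  35.3] 13.1 med [582.2  37.7 146.4] zmax 149.6
h155 26 mec [578.8  34.6] 11.2 med [583.4  40.1 158.9] zmax 162.8
h165 32 mec [578.9  35.6] 11.2 med [580.   40.  169.1] zmax 172.9
```

View pics/s6c.png

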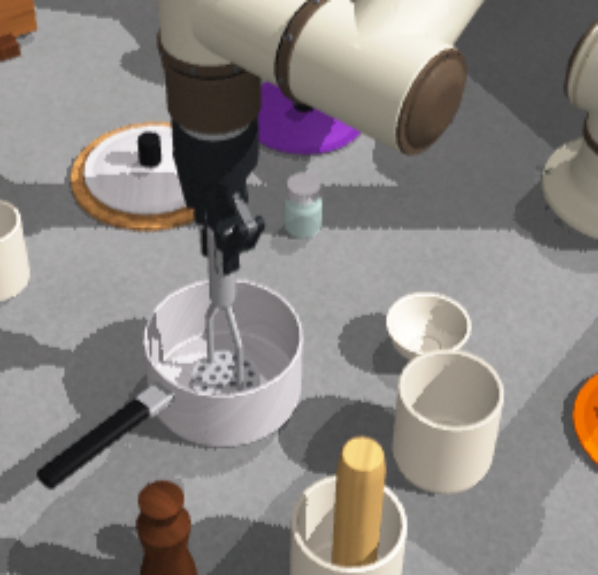

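The masher hangs upright inside the pan (plate at crop 226,372). Final gentle descent.

Call:
apply_moves(
  rows=[
    [[0, 0, 3], [0, 0, 0]],
    [[0, 0, 6], [0, 0, 0]],
    [[0, 0, 8], [0, 0, 0]],
    [[0, 0, 9], [0, 0, 0]],
    [[0, 0, 9.5], [0, 0, 0]],
    [[0, 0, 10], [0, 0, 0]],
    [[0, 0, 10], [0, 0, 0]],
    [[0, 0, 10], [0, 0, 0]],
  ],
)

```text
clock: 20.15
position: [576.4, 29.1, 177.1]
ee_rot: [1.0, 0.0, 0.0, -0.0]
contact_force: [0.6, -1.0, -1.8]
gripper_width: 24.1
```

Call:
apply_moves(
  rows=[
    [[0, 0, 0.4], [0, 0, 0]],
    [[0, 0, 0.8], [0, 0, 0]],
    [[0, 0, 0.8], [0, 0, 0]],
  ],
)

```text
clock: 20.45
position: [576.4, 29.1, 176.4]
ee_rot: [1.0, 0.0, 0.0, 0.0]
contact_force: [0.1, -0.6, -0.2]
gripper_width: 25.0
```

Call:
apply_moves(
  rows=[
    [[0, 0, 0.3], [0, 0, 0]],
    [[0, 0, 0.6], [0, 0, 0]],
    [[0, 0, 0.6], [0, 0, 0]],
  ],
)

```text
clock: 20.75
position: [576.6, 29.1, 176.4]
ee_rot: [1.0, 0.0, 0.001, 0.0]
contact_force: [-1.1, -0.9, 3.6]
gripper_width: 24.7
```

Contact (+3.6 N, against −2 while it hung). Release and rise.

Call:
apply_moves(
  rows=[
    [[0, 0, 0], [0, 0, 0]],
    [[0, 0, 0], [0, 0, 0]],
    [[0, 0, 0], [0, 0, 0]],
    [[0, 0, 0], [0, 0, 0]],
    [[0, 0, 0], [0, 0, 0]],
    [[0, 0, 0], [0, 0, 0]],
    [[0, 0, 0], [0, 0, 0]],
    [[0, 0, 0], [0, 0, 0]],
    [[0, 0, 0], [0, 0, 0]],
  ],
  claw=0,
)

```text
clock: 21.65
position: [576.4, 29.1, 175.6]
ee_rot: [1.0, 0.0, 0.0, 0.0]
contact_force: [0.1, 0.5, -0.5]
gripper_width: 85.4
```

Call:
apply_moves(
  rows=[
    [[0, 0, -4], [0, 0, 0]],
    [[0, 0, -12], [0, 0, 0]],
    [[0, 0, -25], [0, 0, 0]],
    [[0, 0, -42], [0, 0, 0]],
    [[0, 0, -62], [0, 0, 0]],
    [[0, 0, -82], [0, 0, 0]],
    [[0, 0, -102], [0, 0, 0]],
    [[0, 0, -117], [0, 0, 0]],
    [[0, 0, -125], [0, 0, 0]],
    [[0, 0, -125], [0, 0, 0]],
    [[0, 0, -125], [0, 0, 0]],
  ],
)

```text
clock: 22.75
position: [576.0, 29.2, 300.3]
ee_rot: [1.0, 0.0, -0.0, -0.0]
contact_force: [0.1, -1.0, -0.8]
gripper_width: 85.6
```

```bash
python3 -c "
from m import *
go()
for n in('scene','top'):
  d=grab(n,n+'7.png')
  for z in(130,160,190,212): reg(d,n+' h%d'%z,530,625,-20,80,z,z+20)
  reg(d,n+' knob',450,530,-355,-275,45,75); reg(d,n+' pan',490,660,-60,115,79,90);reg(d,n+' crock',380,490,155,275,95,110)"
```

```text
t 22.75 pos [576.   29.2 300.3] w 85.6 F [ 0.1 -1.  -0.8]
axes [[1.0, 0.0, -0.001], [0.0, -1.0, 0.0], [-0.001, -0.0, -1.0]] j [ 0.33  0.26  0.   -0.   -1.31  1.24]
turn [-0.02  0.04  0.02]
scene h130 71 mec [576.8  32.9] 13.3 med [581.7  39.4 139.7] zmax 149.9
scene h160 67 mec [578.6  34.9] 11.4 med [582.3  39.9 170.7] zmax 179.6
scene h190 77 mec [577.9  33.1] 12.2 med [580.3  39.4 200.5] zmax 209.9
scene h212 108 mec [577.   32.3] 13.5 med [577.7  35.  222.5] zmax 229.6
scene knob 98 mec [ 490.2 -311.8] 15.4 med [ 492.6 -306.4   61.7] zmax 69.7
scene pan 424 mec [577.3  28. ] 83.3 med [580.3  43.8  83.9] zmax 89.4
scene crock 489 mec [432.6 215.3] 51.4 med [433.5 218.2 103.1] zmax 109.7
top h130 21 mec [571.   28.6] 11.3 med [565.7  26.8 141.9] zmax 148.4
top h160 27 mec [573.2  28.9] 12.1 med [565.6  25.9 171.4] zmax 179.4
top h190 30 mec [573.6  28.9] 12.5 med [565.3  27.8 199.3] zmax 209.9
top h212 126 mec [576.2  29.2] 13.3 med [574.6  28.3 223.2] zmax 228.7
top knob 126 mec [ 490.4 -313.8] 14.3 med [ 490.  -312.3   63.2] zmax 68.7
top pan 269 mec [577.7  29.2] 80.0 med [566.   39.1  84.3] zmax 89.9
top crock few
```

View pics/scene7.png

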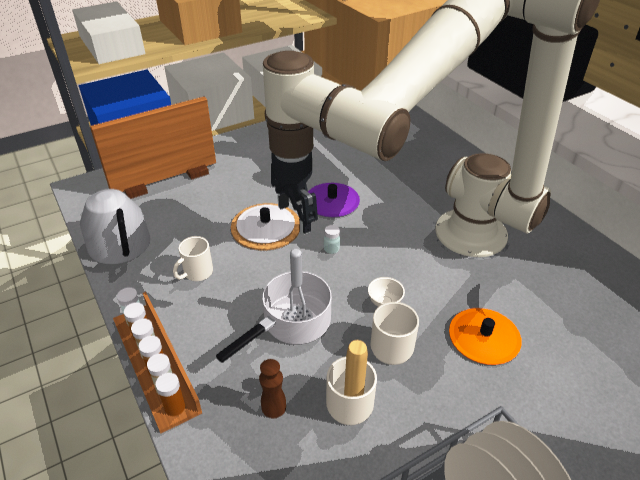

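The masher stands upright and free in the pan (297,285), the lid is on the trivet (265,222), and everything else is where it was. Handing in.

```bash
python3 -c "
from bench import arm
print(arm.job_done())"
```

```text
the job is handed in; nothing more can be done
None
```

I took the lid off and set it knob up on the cork trivet. Then I lifted the masher out of its crock, stood it upright in the saucepan and let go. I handed the job in at about 23 s of the 64 s allowed, with the gripper open and clear above the masher.

What the last checks showed:
- **Lid:** the knob centre measured within about 2 mm of the trivet centre at (491, -315).
- **Masher:** it stands upright at about (576, 29), near the pan's centre at (577, 29).
- **Saucepan and crock:** the pan stayed where it was, within measurement error. The masher's crock moved less than 1 mm in the scene view. In the last top view the arm hid that crock, so the top camera gave no reading there.
- **Other objects:** judged by eye in the last scene picture, the other crock with the rolling pin, mug, pepper mill, bowl and salt jar are upright and in place.
- **Forces:** every reading I took was under 6 N. Both releases came after a light contact, about 6 N for the lid and 4 N for the masher.

The two cameras disagreed by 1–6 mm on the masher handle, because each sees only one side of it.

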